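# Set the vacuum for the chuck and lock the bleed valve

## Robot

A 7-joint arm with a two-finger parallel gripper is mounted at the origin on the work surface. World frame = base frame: x ahead of the robot, y to its left, z up, the work surface at z = 0. Lengths are in m, angles in degrees, forces in N, time in s.
With the tool pointing down it reaches from about 0.35 to 0.775 m from the base axis. Payload 3.1 kg.
Tool frame: the origin (TCP) lies on the centre line of the jaws, within the pads' length; the fingertips stand 17 mm ahead of it and the grasp point (between the pads) lies 2 mm behind it (robot.tip_reach is the distance from the TCP to the fingertips, in m); z points along the fingers, y is the line along which they close (so a half turn about z gives the same grasp; the last joint's range is limited). The gripper opens to 85 mm and grips with 20 to 120 N. Pads are 22 mm wide; open, the fingers measure 114 mm over their backs; the gripper's body (76 mm by 85 mm) begins 54 mm behind the grasp point. The pads swing forward as they close: fully open they stand 13 mm farther back than shut.
Start: joints at [-68.337, 17.813, 0.802, 86.603, -0.252, 75.585, -1.558], TCP at [0.224, 0.502, 0.248] pointing down, gripper open.
Joint ranges: [-154.91, 154.91], [-16.99, 109.72], [-72.82, 74.43], [7.12, 147.25], [-82.49, 262.49], [11.32, 116.49], [-174.64, 174.64]. Speed limits (degrees/s): [159.86, 159.86, 180, 180, 180, 180, 180].

## Interface

Orientations are given as [roll, pitch, yaw] about the fixed x, y, z axes, in that order (R = Rz(yaw) Ry(pitch) Rx(roll)).
In Python, from station import robot, fingers, vision, workorder, recognise gives the robot as it stands. Calls block until the motion is done:
- robot.move_to(position, orientation): joint-space move of the TCP to a pose.
- robot.line_to(position, orientation=None, velocity=0.15, f_stop=None): straight line of the TCP; orientation=None keeps the orientation; velocity is the mean speed in m/s. With f_stop (N) it stops when the force on the tool has changed by that much, and returns True; else False.
- robot.move_j(angles): joint-space move.
- fingers.gripper_to(opening, force=None): opening from 0.0 (shut) to 1.0 (fully open); force is the grip in N (None keeps the last); returns when the fingers have stopped.
- robot.pause(seconds).
- robot.inverse_kinematics(position, orientation): joint angles nearest the present ones, or None.
- vision.grab_frame(name): name is "scene" or "top" or "wrist"; returns the picture (480x640x3 uint8, red, green, blue); there is no depth.
- vision.calibration(name): a dict with "mtx" (3x3 intrinsics, pixels), "k1" (the pictures are not rectified: a ray, as slopes to the right and down, at radius r is drawn at 1 + k1 r^2 times it, then the intrinsics apply), "extrinsics" (4x4, takes a point from world to camera coordinates); the wrist camera has in their place "T_tool_cam" (4x4, takes a point from camera to tool coordinates, whose origin is the TCP and whose axes are the flange's). Camera axes: x right, y up, looking along -z (the intrinsics and any distortion apply to the point x, -y, -z); pixel columns grow to the right and rows downward; lengths in m; the calibration is good to about 2 mm. A picture is of the moment at which its call begins: read the wrist's pose just before it. calibration takes no time and is no camera call.
A pose or a line that the arm cannot do raises robot.PlanningError and nothing moves.
- workorder.close_job(): hands the job in; it is judged then, once.
Trained networks look in the newest picture that a camera, given by its name, has taken for a name from the list of things; names that differ only in an ending like _2 or _b are one class to them, and where a whole thing is asked for, a point or a joint stands for the part that bears it (a point fixed in the world has none). Each returns a list of dicts, best first, with "p" (0 to 1); they miss things now and then, are a little off and sometimes report something else, mostly with a low value. They report only what shows in the picture. A call takes as long as a camera call.
- recognise(label, camera): "rect" ([centre column, centre row, width, height] in pixels, round what is visible of it).
Readings, each from a call of its own:
- robot.current_time_s(): time.
- robot.current_joint_positions(): joint angles.
- robot.current_dq(): joint speeds.
- robot.current_joint_torque(): joint torques, N m.
- robot.current_tool_pos(): TCP position.
- robot.current_eef_rot(): TCP orientation.
- robot.current_contact_force(): force on the tool from outside, world axes, zero at the start.
- robot.current_torque(): the same for the moment, N m.
- robot.current_finger_gap(): opening from 0.0 (shut) to 1.0 (fully open).
- robot.current_gripper_force(): force on a finger pad.
Only numpy, scipy, OpenCV 4.12 (cv2) and the standard library are available. Lean on these libraries where they do the work, as an engineer would, in place of code of your own. Each camera call takes 0.05 s, during which the arm holds its last target. There are 200 camera calls.

## Task

Set the holding vacuum for the bowl on the lathe: turn the black bleed-valve knob until the gauge's black needle stands on its red set hand, then turn the brass lock ring under the knob clockwise until it is tight, firm but not forced (about 0.5 newton-metre), so that the setting stays. Let go, and leave the red vent lever, the gauge and everything else on the bench as they are.

Things in the scene. Friction and masses are not known exactly. Their poses are not given: they have to be found in the camera images.
- console: Vacuum control console standing fixed on the bench: grey-blue box with a flat horizontal aluminium panel, 300 x 360 mm, panel top 75 mm above the bench. Origin: centre of its underside; z up, x towards the back of the bench at yaw 0. In its frame the bleed valve's vertical axis stands at x -55, y -85 mm, the gauge's centre at x 28, y 85 mm, the vent valve at x 98, y -115 mm.
- knob_grip (a point): Point to grip the bleed-valve knob: on its vertical axis, 56 mm above the panel. The knob is black, fluted, round, 36 mm across, from 38 to 66 mm above the panel, a white line on its top; it turns on the spot with a drag of about 0.1 N m and stays where it is left. Clockwise seen from above closes the bleed and raises the vacuum: the needle then turns clockwise, 1.5 rad for each rad of the knob. Range half a turn.
- ring_center (a point): Centre of the brass lock ring, on the same axis right below the knob, 25 mm above the panel: knurled, round, 52 mm across, 16 mm tall. It stands 8 mm proud of the knob all round, so fingers can pass the knob and grip it. This point does not turn with the ring. Clockwise from above tightens. Tightening sinks it by only some tenths of a millimetre, so that tightness is felt, not seen.
- ring_seat (a point): Foot of the valve's axis on the panel, under the ring (boss 37 mm across). The ring starts 0.3 to 2.4 rad short of its spring-washer seat, runs with a drag of about 0.1 N m and stays where it is left. On the seat the torque starts at 0.25 N m and rises by 2 N m per rad: tight from 0.4 N m, right at about 0.5, damaged at 1.1. A hand that has stopped turning feels 0.1 to 0.4 N m less.
- needle_tip (a point): Tip of the gauge's black needle, 40 mm from the gauge's centre; the point's x axis points along the needle, outwards.
- set_tip (a point): Point on the line of the gauge's red set hand, 40 mm from the gauge's centre (the hand itself is 28 mm long with a red disc at its end); x axis along the hand, outwards. It is the wanted setting and lies under the glass.
- needle (a joint): Gauge reading: angle of the needle in rad, clockwise from the zero mark (front left), 0 to 4.71.
- set_hand (a joint): Wanted reading: angle of the red set hand in rad on the same scale.
- gauge: Round gauge let into the panel, white dial facing up, 108 mm across, glass 14 mm above the panel. Origin: centre of its underside at panel height.
- vent (a joint): Red quarter-turn vent lever on the panel's back right, 62 mm long, about 30 mm above the panel; angle in rad, 0 at the start. Not to be turned.
- wax_tin: Green round tin with a pale metal lid, 64 mm across, 28 mm tall, standing on the panel in front of the gauge. Origin: centre of its underside.
- pencil: Flat green carpenter's pencil, 170 mm long (its y axis), 12 x 8 mm, lying along the panel's back edge. Origin: centre of its underside.
- bowl: Turned wooden bowl, 170 mm across, 62 mm tall, on the bench right of the console. Origin: centre of its underside.
- chuck: Four-jaw lathe chuck, dark steel, 100 mm across, 77 mm tall, on the bench at the left. Origin: centre of its underside.
- chuck_key: T-handled steel chuck key, 100 mm long, lying on the bench in front of the console. Origin: underside of its middle.
- gouge: Bowl gouge, wooden handle 300 mm and steel blade, 520 mm in all, lying on the bench at the right. Origin: underside, 40 mm behind the ferrule.
- calipers: Steel outside calipers lying on the bench at the left, 150 mm long. Origin: underside of the hinge.
- sanding_pad: Yellow round sanding pad, 76 mm across, 24 mm tall, on the bench at the left. Origin: centre of its underside.

How it is judged:
By the outcome, as a careful person would: the job done as asked, in the order asked, and still so for the second after the job is handed in, with the robot touching nothing.
It also fails if it takes over 67 s, if anything falls off the work surface, if the arm or the gripper's body presses on something with over 40 N, if the wrist force passes 120 N, or if a joint passes its speed limit or range.

## Working session

There is one attempt and no reset: what is moved stays moved. The work goes in short steps, each a Python script; the robot and the scene stay as the last script left them, time stands still between calls to the robot, and variables do not carry over. Pictures are saved under pics/ and viewed, at most 10 in all, crops included, and the job is handed in when it is done.

```bash
ls; mkdir -p pics; python3 - <<'E'
from station import robot, fingers, vision, recognise
import cv2,numpy as np
np.set_printoptions(precision=4,suppress=True)
for c in("top","scene"):
    f=vision.grab_frame(c); cv2.imwrite(f"pics/{c}0.png",f[:,:,::-1]); k=vision.calibration(c); print(c,k)
    for n in("console","knob_grip","gauge","needle_tip","wax_tin","vent","ring_center"):
        print(n,[(np.round(r["rect"],1).tolist(),round(r["p"],2)) for r in recognise(n,c)[:2]])
print(vision.calibration("wrist"),robot.current_eef_rot(),robot.current_time_s())
E
```

```text
pics
top {'mtx': array([[451.4941,   0.    , 314.3551],
       [  0.    , 451.4941, 234.8552],
       [  0.    ,   0.    ,   1.    ]]), 'k1': -0.013511122568285664, 'extrinsics': array([[-0.0255, -0.9997, -0.0019,  0.0065],
       [ 0.9825, -0.0254,  0.1845, -0.5887],
       [-0.1845,  0.0029,  0.9828, -1.1465],
       [ 0.    ,  0.    ,  0.    ,  1.    ]])}
console [([285.6, 225.3, 157.5, 164.6], 0.6)]
knob_grip [([323.2, 246.9, 12.2, 17.6], 0.66)]
gauge [([250.6, 227.9, 43.3, 43.9], 0.78)]
needle_tip [([268.8, 321.0, 40.0, 31.7], 0.23)]
wax_tin [([250.2, 277.9, 23.4, 25.1], 0.95)]
vent [([312.1, 187.3, 21.1, 8.3], 0.6)]
ring_center []
scene {'mtx': array([[567.4311,   0.    , 322.8115],
       [  0.    , 567.4311, 243.2887],
       [  0.    ,   0.    ,   1.    ]]), 'k1': -0.1521695828493566, 'extrinsics': array([[-0.1218,  0.9925,  0.0127,  0.0562],
       [-0.57  , -0.0804,  0.8177,  0.2339],
       [ 0.8126,  0.0923,  0.5755, -2.273 ],
       [ 0.    ,  0.    ,  0.    ,  1.    ]])}
console [([344.9, 280.9, 125.1, 105.1], 0.82), ([245.6, 244.1, 53.4, 40.3], 0.27)]
knob_grip []
gauge [([370.6, 262.1, 33.9, 23.7], 0.65)]
needle_tip [([344.6, 281.2, 123.0, 106.8], 0.42)]
wax_tin [([372.0, 236.2, 17.7, 16.4], 0.75)]
vent [([496.7, 271.9, 29.8, 18.1], 0.59)]
ring_center []
{'mtx': array([[362.7341,   0.    , 322.697 ],
       [  0.    , 362.7341, 240.2575],
       [  0.    ,   0.    ,   1.    ]]), 'k1': -0.0373664664876279, 'T_tool_cam': array([[-0.0008,  0.9631,  0.2693,  0.0691],
       [ 1.    ,  0.0007,  0.0003, -0.0011],
       [ 0.0001,  0.2693, -0.9631, -0.1256],
       [ 0.    ,  0.    ,  0.    ,  1.    ]])} [179.9981   0.0002 155.9508] 0.8
```

```bash
cat > h.py <<'E'
from station import robot, fingers, vision, recognise, workorder
import cv2,numpy as np
from scipy.spatial.transform import Rotation as R
np.set_printoptions(precision=4,suppress=True)
def Rt(rpy): return R.from_euler('xyz',rpy,degrees=True).as_matrix()
def cam2world(c,pose=None):
    k=vision.calibration(c)
    if c!="wrist": return np.linalg.inv(k["extrinsics"])
    T=np.eye(4);T[:3,:3]=Rt(pose[1]);T[:3,3]=pose[0]; return T@k["T_tool_cam"]
def pix2z(c,uv,z,pose=None):
    k=vision.calibration(c);M=k["mtx"];k1=k["k1"]
    d=(np.array(uv,float)-M[:2,2])/M[0,0]; s=d.copy()
    for _ in range(10): s=d/(1+k1*(s@s))
    T=cam2world(c,pose); r=T[:3,:3]@[s[0],-s[1],-1]; o=T[:3,3]
    return o+r*(z-o[2])/r[2]
def pix(c,P,pose=None):
    k=vision.calibration(c);M=k["mtx"]
    p=np.linalg.inv(cam2world(c,pose))@np.r_[P,1]; s=np.array([p[0],-p[1]])/-p[2]
    s=s*(1+k["k1"]*(s@s)); return s*M[0,0]+M[:2,2]
def pose(): return np.array(robot.current_tool_pos()),np.array(robot.current_eef_rot())
E
python3 - <<'E'
from h import *
k=pix2z("top",(323.2,246.9),.141);g=pix2z("top",(250.6,227.9),.089)
print(k,g)
d=(g-k)[:2];print("yaw",np.degrees(np.arctan2(d[1],d[0])-np.arctan2(170,83)),np.hypot(*d))
i=cv2.imread("pics/top0.png")[130:340,180:420];cv2.imwrite("pics/topc.png",cv2.resize(i,None,fx=2.8,fy=2.8))
E
```

```text
[ 0.5419 -0.0293  0.141 ] [0.6049 0.1563 0.089 ]
yaw 7.270768381209137 0.1959439030889326
```

View pics/topc.png

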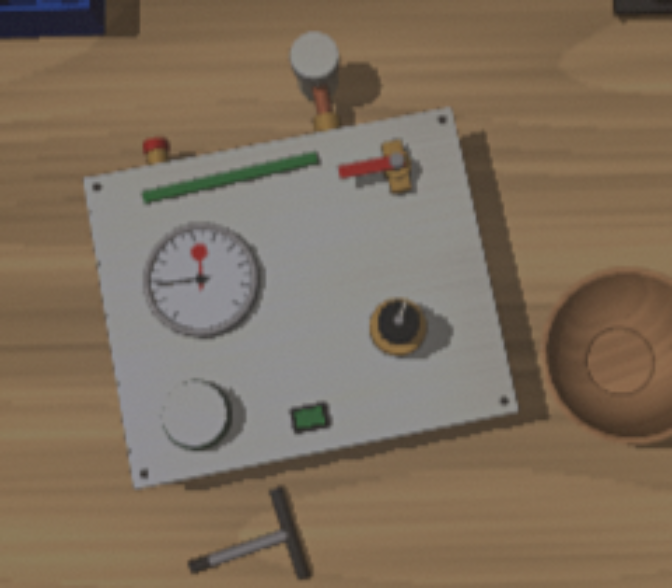

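The crop shows the knob at (399,326) and the gauge at (202,280). The needle points left and the red hand points up, so the knob needs roughly 1 rad clockwise. I'll take a closer wrist view of both and check joint 7 against yaw.

```bash
python3 - <<'E'
from h import *
for y in range(-180,181,40):
    q=robot.inverse_kinematics([.542,-.029,.131],[180,0,y]); print(y,None if q is None else np.array(q).round(1))
K=np.array([.5419,-.0293]);G=np.array([.603,.153]);l=G-K;y=np.degrees(np.arctan2(l[1],l[0]))-90
y=y if 1 else y
best=None
xh=np.array([np.cos(np.radians(y)),np.sin(np.radians(y))]); P=(K+G)/2-.07*xh
for yy in (y,y+180):
    xh=np.array([np.cos(np.radians(yy)),np.sin(np.radians(yy))]); P=(K+G)/2-.07*xh
    q=robot.inverse_kinematics([*P,.2],[180,0,yy]);print(yy,P,q)
    if q is not None and (best is None or abs(q[6])<abs(best[2])): best=(P,yy,q[6])
P,yy,_=best
robot.move_to([*P,.2],[180,0,yy]); p=pose(); f=vision.grab_frame("wrist")
np.savez("w1.npz",f=f,pos=p[0],rpy=p[1]); cv2.imwrite("pics/w1.png",f[:,:,::-1])
for n in("knob_grip","ring_center","gauge"): print(n,[(np.round(r["rect"],1).tolist(),round(r["p"],2)) for r in recognise(n,"wrist")[:2]])
print(p,robot.current_time_s(),robot.current_torque())
E
```

```text
-180 [-21.6  24.3  30.5  98.4 -13.8  61.  103.4]
-140 [-16.8  23.4  23.9  98.3 -10.6  60.6 140.6]
-100 [ 43.2  36.2 -61.7  96.   34.   68.7 143.2]
-60 [ -42.6   35.5   64.6   99.1  -34.5   67.9 -118.5]
-20 [-33.4  28.3  47.9  98.9 -23.2  63.3 -88.2]
20 [-29.9  26.8  42.5  98.7 -20.1  62.4 -51. ]
60 [-29.5  26.6  41.8  98.7 -19.7  62.3 -11.4]
100 [-27.7  26.   39.2  98.7 -18.3  61.9  27.4]
140 [-25.   25.1  35.2  98.6 -16.2  61.5  65.5]
180 [-21.6  24.3  30.5  98.4 -13.8  61.  103.4]
-18.529185217409534 [0.5061 0.0841] [ -42.6973   17.8595   39.7826   97.9478  -12.1683   68.5909 -108.3281]
161.47081478259048 [0.6388 0.0396] [-22.317   31.7476  27.7709  76.259  -14.6683  75.5074  77.0244]
knob_grip [([151.1, 145.4, 87.6, 77.1], 0.87)]
ring_center [([291.9, 352.1, 83.8, 46.4], 0.5), ([25.4, 214.8, 46.0, 159.1], 0.42)]
gauge [([475.1, 129.1, 167.8, 173.5], 0.97)]
(array([0.6387, 0.0417, 0.2   ]), array([179.9308,  -0.033 , 161.6252])) 3.225 [-0.0163 -0.0052 -0.0215]
```

View pics/w1.png

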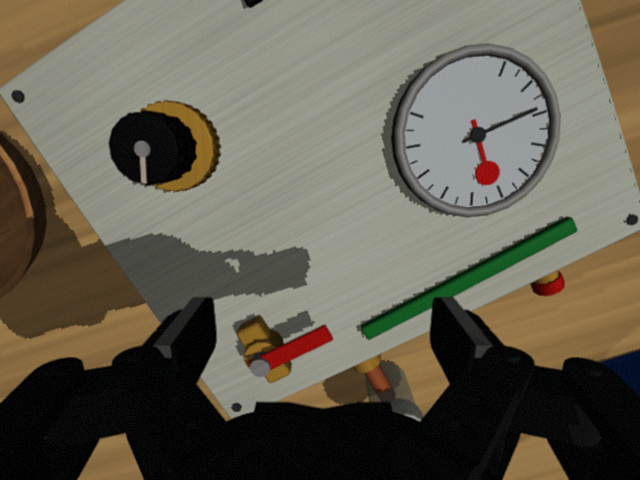

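The wrist view shows the knob top centre at about (143,148). The needle pivot is at (478,135) with the tip at (538,110), and the red disc is at (488,173).

```bash
cat >> h.py <<'E'
def ang(f,p,C):
    """needle and red-hand azimuth (deg, world ccw) about gauge centre C"""
    N=256; s=.0005; z=.086
    g=np.arange(-N//2,N//2)*s; X,Y=np.meshgrid(C[0]+g,C[1]+g,indexing='ij')
    uv=np.array([pix("wrist",(x,y,z),p) for x,y in zip(X.ravel(),Y.ravel())],np.float32).reshape(N,N,2)
    return cv2.remap(f,uv[...,0],uv[...,1],cv2.INTER_LINEAR)   # rows=+x, cols=+y
def hands(img):
    a=img.astype(int); gx,gy=np.meshgrid(np.arange(-128,128)*.5,np.arange(-128,128)*.5,indexing='ij')
    red=(a[...,0]>120)&(a[...,1]<80)&(a[...,2]<80)&(np.hypot(gx,gy)<45)
    dark=a.max(2)<75
    def direc(m,o,r0,r1):
        r=np.hypot(gx-o[0],gy-o[1]); m=m&(r>r0)&(r<r1); v=np.array([(gx-o[0])[m].sum(),(gy-o[1])[m].sum()])
        return np.degrees(np.arctan2(v[1],v[0])),m.sum()
    hub=dark&(np.hypot(gx,gy)<12); 
    k=cv2.erode(hub.astype(np.uint8),np.ones((7,7)))>0
    o=(gx[k].mean(),gy[k].mean())
    # needle: densest dark sector
    r=np.hypot(gx-o[0],gy-o[1]); az=np.degrees(np.arctan2(gy-o[1],gx-o[0]))
    m=dark&(r>12)&(r<32); h=np.histogram(az[m],72,(-180,180))[0]; c=-177.5+5*h.argmax()
    dz=(az-c+180)%360-180; mm=m&(abs(dz)<12); n=c+dz[mm].mean()
    return n,direc(red,o,14,40),o,mm.sum()
E
python3 - <<'E'
from h import *
w=np.load("w1.npz");p=(w["pos"],w["rpy"]);W=lambda uv,z:pix2z("wrist",uv,z,p)
print("knob",W((143,148),.143),W((145,148),.141))
c=W((478,135),.086);n=W((538,110),.086);s=W((488,173),.086)
a=lambda v:np.degrees(np.arctan2(v[1],v[0]))
print(c,a(n-c),a(s-c))
img=ang(w["f"],p,c); print(hands(img)); cv2.imwrite("pics/g1.png",img[:,:,::-1])
d=c-W((145,148),.141);print("yaw",a(d)-np.degrees(np.arctan2(170,83)),np.hypot(*d[:2]))
# knob/ring outline by projecting circles
f=w["f"].copy()
k=W((144,148),.141)
for r,z in((.018,.141),(.018,.113),(.026,.108),(.026,.092)):
    for t in np.linspace(0,6.28,60): cv2.circle(f,tuple(int(round(v)) for v in pix("wrist",(k[0]+r*np.cos(t),k[1]+r*np.sin(t),z),p)),0,(0,255,255),-1)
a1=cv2.resize(f[80:220,80:250],None,fx=2.5,fy=2.5);a2=cv2.resize(img,(350,350));cv2.imwrite("pics/c1.png",np.hstack([a1,a2])[:,:,::-1])
E
```

```text
knob [ 0.5483 -0.0228  0.143 ] [ 0.5484 -0.0227  0.141 ]
[0.6013 0.1579 0.086 ] 94.61511569145127 2.66964355989632Traceback (most recent call last):
  File "<stdin>", line 7, in <module>
  File "h.py", line 25, in ang
    uv=np.array([pix("wrist",(x,y,z),p) for x,y in zip(X.ravel(),Y.ravel())],np.float32).reshape(N,N,2)
                 ~~~^^^^^^^^^^^^^^^^^^^
  File "h.py", line 17, in pix
    k=vision.calibration(c);M=k["mtx"]
ValueError: time passes only in moves, steps and waits
```

```bash
python3 - <<'E'
s=open("h.py").read()
s=s.replace("def cam2world","from functools import lru_cache\ncal=lru_cache(None)(lambda c:vision.calibration(c))\ndef cam2world",1)
s=s.replace("k=vision.calibration(c)","k=cal(c)")
open("h.py","w").write(s)
E
python3 - <<'E'
from h import *
w=np.load("w1.npz");p=(w["pos"],w["rpy"]);W=lambda uv,z:pix2z("wrist",uv,z,p)
c=W((478,135),.086)
img=ang(w["f"],p,c); print(hands(img))
f=w["f"].copy()
k=W((144,148),.141);print(k, robot.current_time_s())
a=lambda v:np.degrees(np.arctan2(v[1],v[0]))
d=c-k;print("yaw",a(d)-np.degrees(np.arctan2(170,83)),np.hypot(*d[:2]))
f=cv2.resize(f[80:220,80:250],None,fx=3,fy=3)
for r,z in((.018,.141),(.018,.113),(.026,.108),(.026,.092)):
    pts=[(pix("wrist",(k[0]+r*np.cos(t),k[1]+r*np.sin(t),z),p)-80)*3 for t in np.linspace(0,6.28,60)]
    cv2.polylines(f,[np.int32(pts)],True,(0,255,255),1)
cv2.imwrite("pics/c1.png",f[:,:,::-1])
E
```

```text
(np.float64(96.36303297490909), (np.float64(2.9925461106434494), np.int64(813)), (np.float64(-0.5039370078740157), np.float64(-0.594488188976378)), np.int64(161))
[ 0.5482 -0.0232  0.141 ] 3.225
yaw 9.689931435393042 0.18877531107362877
```

View pics/c1.png

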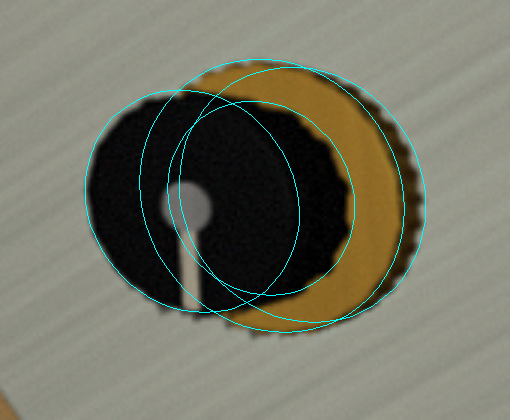

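Outlines match, so the knob axis is at (0.548, -0.023). Next: grip the knob, turn it with joint 7 only, then look.

```bash
python3 - <<'E'
from h import *
K=[.548,-.0230]
robot.move_to([*K,.20],[180,0,150]); print(robot.current_time_s())
robot.line_to([*K,.130],velocity=.1,f_stop=8)
print(pose(),robot.current_torque())
fingers.gripper_to(0,30); print("gap",robot.current_finger_gap(),robot.current_gripper_force(),robot.current_contact_force(),pose()[0])
q=np.array(robot.current_joint_positions());print(q)
t0=robot.current_time_s()
for i in range(3):
    q[6]-=20; robot.move_j(q.tolist()); print(robot.current_time_s()-t0,robot.current_torque(),robot.current_contact_force(),pose())
f=vision.grab_frame("top");cv2.imwrite("pics/t2.png",f[:,:,::-1])
fingers.gripper_to(.7)
robot.line_to([*K,.20],velocity=.2)
P=[.6388,.0396,.2]
robot.move_to(P,[180,0,161.5]);p=pose();f=vision.grab_frame("wrist");np.savez("w2.npz",f=f,pos=p[0],rpy=p[1])
print(hands(ang(f,p,(.6008,.1573))),robot.current_time_s())
E
```

```text
3.7417
(array([ 0.5487, -0.023 ,  0.1305]), array([179.974 ,   0.0688, 150.012 ])) [ 0.0104 -0.055   0.0098]
gap 0.4158300843685847 30.33001184463501 [-0.6808  0.5702  2.8753] [ 0.5484 -0.0228  0.1306]
[-22.5071  25.0756  31.1449  97.5759 -14.5065  61.33    73.2573]
0.4250000000000007 [ 0.1518 -0.1535 -0.106 ] [0.0998 0.9442 0.9278] (array([ 0.5487, -0.0224,  0.1307]), array([179.893 ,   0.0206, 130.154 ]))
0.8500000000000005 [ 0.3759 -0.5162 -0.0796] [ 2.7096  1.7353 -1.5242] (array([ 0.549 , -0.0222,  0.1307]), array([179.8466,  -0.0106, 110.2353]))
1.2750000000000004 [ 0.4391 -0.9882 -0.1468] [ 5.0651  2.3699 -2.6404] (array([ 0.5494, -0.0221,  0.1307]), array([179.8055,  -0.0609,  90.2792]))
(np.float64(7.1304753550352435), (np.float64(1.7910225556612178), np.int64(623)), (np.float64(-0.06504065040650407), np.float64(0.04878048780487805)), np.int64(146)) 8.3333
```

```bash
python3 - <<'E'
from h import *
w=np.load("w2.npz");p=(w["pos"],w["rpy"])
img=ang(w["f"],p,(.6008,.1573)); cv2.imwrite("pics/g2.png",cv2.resize(img,(600,600),interpolation=cv2.INTER_CUBIC)[:,:,::-1])
E
```

```text
(no output)
```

View pics/g2.png

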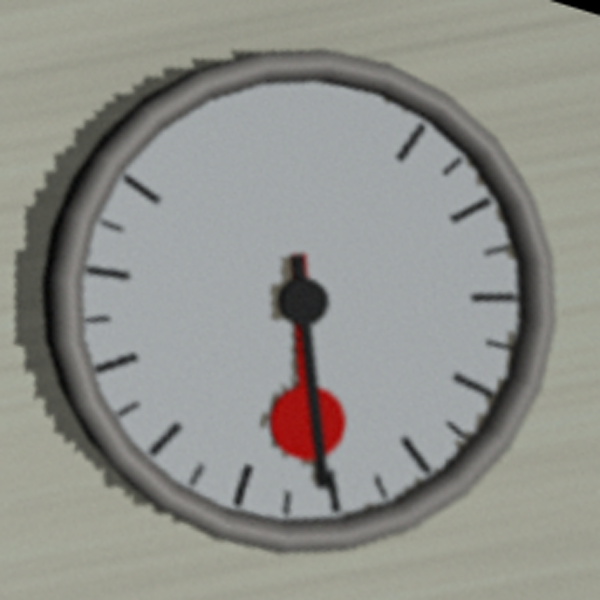

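Rectified gauge: hub (302,302), needle tip (327,482) at about 7.7°, red disc (308,423) at about 2.7°. So about 5° of needle remains, or 3.4° of knob.

```bash
cat >> h.py <<'E'
K=[.5485,-.0225]; G=np.array([.6008,.1573])
def turn_knob(deg,yaw=90):
    fingers.gripper_to(.7)
    robot.move_to([*K,.20],[180,0,yaw]); robot.line_to([*K,.130],velocity=.12,f_stop=8)
    fingers.gripper_to(0,30)
    q=np.array(robot.current_joint_positions()); q[6]-=deg; y0=pose()[1][2]; robot.move_j(q.tolist()); robot.pause(.2)
    print("turned",pose()[1][2]-y0,robot.current_torque(),robot.current_contact_force())
    fingers.gripper_to(.7); robot.line_to([*K,.20],velocity=.25)
def look(name):
    y=161.5; xh=np.array([np.cos(np.radians(y)),np.sin(np.radians(y))])
    robot.move_to([*(G-.07*xh),.17],[180,0,y]); robot.pause(.2); p=pose(); f=vision.grab_frame("wrist")
    np.savez(name+".npz",f=f,pos=p[0],rpy=p[1]); img=ang(f,p,G)
    cv2.imwrite(f"pics/{name}.png",cv2.resize(img,(600,600),interpolation=cv2.INTER_CUBIC)[:,:,::-1]); print(hands(img),p[0],robot.current_time_s())
E
python3 - <<'E'
from h import *
turn_knob(3.4); look("g3")
E
```

```text
turned -3.3560989757082638 [-0.0367  0.0021 -0.053 ] [0.1875 0.8936 0.5881]
(np.float64(1.501479741934301), (np.float64(3.4180648899748505), np.int64(621)), (np.float64(-0.13551401869158877), np.float64(0.1261682242990654)), np.int64(151)) [0.6671 0.1335 0.1705] 13.0333
```

View pics/g3.png

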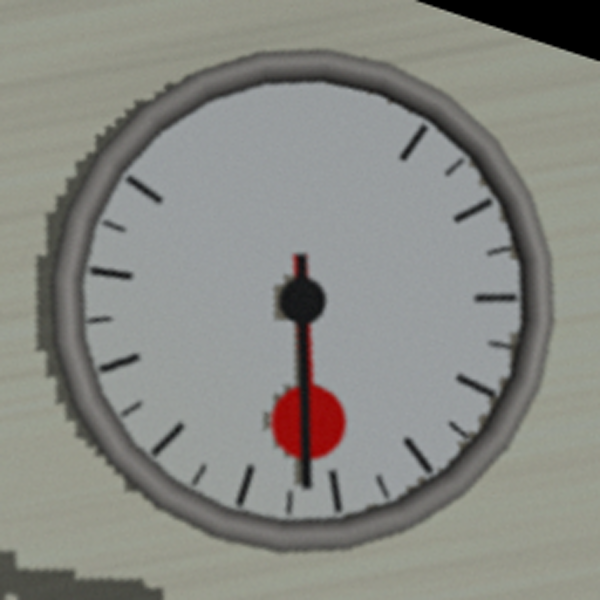

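Now the needle is at about 1.1° and the red hand at 3.3°, so I overshot by about 2°. I'll turn back 1.4° of knob, gripping at the same yaw.

```bash
python3 - <<'E'
from h import *
turn_knob(-1.4,86.6); look("g4")
E
```

```text
turned 1.3966443588158342 [-0.0395  0.0485  0.07  ] [ 0.9564 -0.7854  0.4148]
(np.float64(3.9554428710278726), (np.float64(2.8761362449575456), np.int64(613)), (np.float64(-0.0761904761904762), np.float64(0.05714285714285714)), np.int64(134)) [0.6671 0.1334 0.1705] 17.65
```

View pics/g4.png

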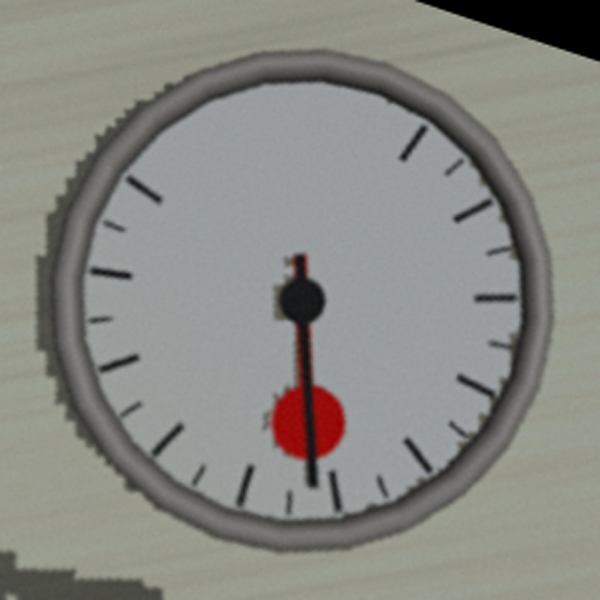

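Needle and hand both read about 3.3°, so they match. Now the ring: grip it and turn in small steps, watching the torque.

```bash
python3 - <<'E'
from h import *
fingers.gripper_to(1.0)
robot.move_to([*K,.21],[180,0,-145]); print(np.array(robot.current_joint_positions()).round(1))
print(robot.line_to([*K,.1],velocity=.1,f_stop=8),pose())
print("free",robot.current_torque(),robot.current_joint_torque()[6])
fingers.gripper_to(0,60); print("gap",robot.current_finger_gap(),robot.current_gripper_force(),robot.current_contact_force(),robot.current_torque())
q=np.array(robot.current_joint_positions()); L=[]
for i in range(48):
    q[6]-=3; robot.move_j(q.tolist())
    tz=robot.current_torque()[2]; L.append(tz)
    print(i,round(pose()[1][2],2),round(tz,3),round(robot.current_joint_torque()[6],3),np.array(robot.current_contact_force()).round(1))
    if i>3:
        b=np.median(L[:-2])
        if min(b-L[-1],b-L[-2])>.1 or b-L[-1]>.22: break
print(robot.current_time_s())
E
```

```text
[ -4.1  19.    6.1  90.5  -2.1  70.5 127.3]
False (array([ 0.5492, -0.0225,  0.1008]), array([-179.9434,    0.0788, -145.0046]))
free [ 0.005  -0.0244 -0.0095] -4.500329282564053e-05
gap 0.5867254895013619 62.015254497528076 [-0.6983 -1.0551  4.9761] [-0.5272  0.0036 -0.0064]
0 -147.98 -0.113 0.027 [0.7 0.9 2.9]
1 -150.93 -0.102 0.032 [-0.8 -0.9  2.7]
2 -153.91 -0.085 0.034 [ 0.3 -0.1  2.2]
3 -156.91 -0.064 0.035 [-1.1 -1.1  2.9]
4 -159.91 -0.107 0.035 [-0.7 -0.3  3.3]
5 -162.9 -0.074 0.035 [-0.6 -0.9  2.6]
6 -165.9 -0.117 0.035 [-0.6 -1.2  3.6]
7 -168.91 -0.117 0.035 [-1.  -0.9  3.9]
8 -171.9 -0.06 0.035 [-1.7 -1.   3.5]
9 -174.91 -0.094 0.035 [-0.9 -0.9  2.3]
10 -177.9 -0.123 0.035 [-1.2 -0.6  3.6]
11 179.1 -0.131 0.035 [-1.5 -1.2  4.5]
12 176.09 -0.131 0.035 [-1.7 -1.6  3.4]
13 173.09 -0.08 0.035 [-1.5 -0.9  4.2]
14 170.09 -0.049 0.035 [-1.1 -1.3  4.6]
15 167.09 -0.025 0.035 [-1.4 -0.7  4.6]
16 164.1 -0.07 0.035 [-0.9 -0.7  4. ]
17 161.1 -0.051 0.035 [-1.4 -1.1  5.1]
18 158.09 -0.077 0.035 [-1.6 -1.4  5.4]
19 155.1 -0.064 0.035 [-0.3  0.6  4.8]
20 152.1 -0.061 0.035 [-0.7 -0.6  4.
[... 360 characters left out ...]
 122.1 -0.106 0.049 [-0.1 -0.4  5.2]
31 119.1 -0.068 0.049 [-1.4 -1.3  4.1]
32 116.11 -0.047 0.049 [-1.8 -0.3  4.5]
33 113.11 -0.059 0.049 [-1.2 -1.6  6.1]
34 110.11 -0.098 0.049 [-1.2 -0.8  5.4]
35 107.1 -0.099 0.049 [-0.9 -0.8  4.8]
36 104.1 -0.1 0.049 [-1.1 -0.5  5.3]
37 101.1 -0.094 0.049 [-0.7 -0.8  5.3]
38 98.1 -0.127 0.049 [-1.4 -1.   5.2]
39 95.1 -0.08 0.049 [-1.  -1.2  6.2]
40 92.14 0.06 -0.09 [-1.2 -1.   4.6]
41 89.18 0.214 -0.204 [-1.4 -1.2  4.7]
42 86.2 0.283 -0.303 [-1.7 -0.9  5. ]
43 83.23 0.424 -0.402 [-0.8 -0.6  4.1]
44 80.25 0.478 -0.5 [-1.6 -0.5  4.5]
45 77.28 0.607 -0.598 [-1.3 -1.4  4.3]
46 74.31 0.691 -0.697 [-1.3 -1.1  5.2]
47 71.33 0.793 -0.795 [-2.  -1.3  5.2]
32.7333
```

The torque sign was opposite to my stop condition, so the ring went past the target: about 0.93 N·m by the slope, still under 1.1. The seat was met near yaw 92°. I'll back the ring off to just past the seat and re-tighten to about 0.5. Held readings are about 0.14 below true torque, so I'm aiming for about 0.36 held.

```bash
python3 - <<'E'
from h import *
q=np.array(robot.current_joint_positions())
def st():
    j=np.mean([robot.current_joint_torque()[6] for _ in range(3)])
    y=pose()[1][2]; print(round(q[6],2),round(y,2),round(robot.current_torque()[2],3),round(j,3),round(robot.current_finger_gap(),4)); return y,j
st()
for d in (5,5,5,2.5): q[6]+=d; robot.move_j(q.tolist()); st()
for i in range(7):
    q[6]-=1; robot.move_j(q.tolist()); y,j=st()
    if j<-.345 or y<84: break
print(robot.current_time_s())
E
```

```text
-15.72 71.33 0.793 -0.795 0.588
-10.72 76.45 0.808 -0.747 0.5887
-5.72 81.23 0.516 -0.46 0.5831
-0.72 86.09 0.106 -0.001 0.5892
1.78 88.66 0.026 -0.029 0.5878
0.78 87.76 0.016 -0.012 0.5838
-0.22 86.8 0.01 -0.002 0.5859
-1.22 85.88 0.426 -0.379 0.5868
34.4833
```

```bash
python3 - <<'E'
from h import *
q=np.array(robot.current_joint_positions())
q[6]-=.7; robot.move_j(q.tolist()); print(pose()[1][2],robot.current_torque()[2],robot.current_joint_torque()[6])
robot.pause(.3);print(robot.current_torque()[2],robot.current_joint_torque()[6])
fingers.gripper_to(1.0); robot.pause(.2)
print(robot.current_contact_force()); robot.line_to([*K,.20],velocity=.15)
look("g5")
E
```

```text
85.19053035190795 0.41601550845587554 -0.41737133637070656
0.4286231955361643 -0.4357049334794283
[-0.0462  0.4907 -0.8642]
(np.float64(4.148125657877268), (np.float64(3.110395616744126), np.int64(604)), (np.float64(-0.07327586206896551), np.float64(-0.01293103448275862)), np.int64(155)) [0.6672 0.1335 0.1705] 37.6833
```

View pics/g5.png

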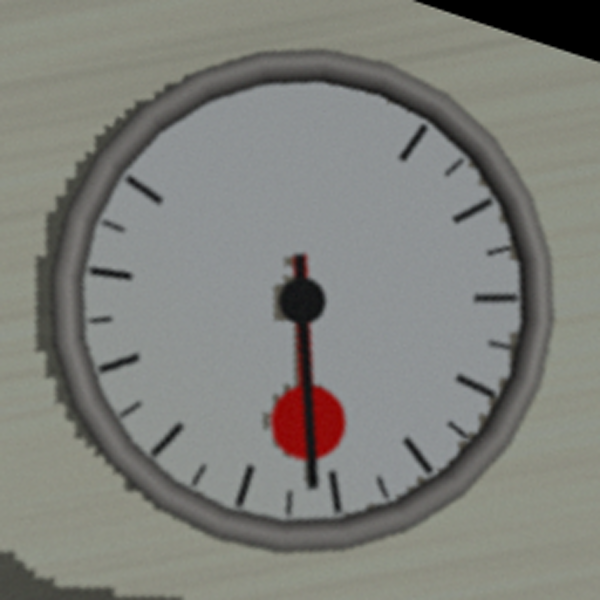

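The needle still covers the red hand at about 3.3°. By its angle past the seat the ring is at about 0.5 N·m, and the gripper is clear.

```bash
python3 -c "
from station import workorder
print(workorder.close_job())"
```

```text
the job is handed in; nothing more can be done
None
```

The job is handed in with the needle on the red set hand and the lock ring at about 0.5 N·m; I first over-tightened the ring to an estimated 0.93 to 1.08 N·m (1.1 damages it), then backed it off and re-tightened it.

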